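# Tip the rice cakes out of the dipper and stand it on the cork mat

## Robot

A 6-joint arm with a two-finger parallel gripper is mounted at the origin on the work surface; the furniture and walls round the work are solid. World frame = base frame: x ahead of the robot, y to its left, z up, the work surface at z = 0. Lengths are in m, angles in rad, forces in N, time in s.
With the tool pointing down it reaches from about 0.35 to 0.725 m from the base axis. Payload 4.3 kg.
Tool frame: the origin (TCP) lies midway between the tips of the shut fingers; the grasp point (between the pads) lies bot.grasp_offset behind it (bot.grasp_offset is the distance from the TCP to the grasp point, in m); z points along the fingers, y is the line along which they close (so a half turn about z gives the same grasp; the last joint's range is limited). The gripper opens to 85 mm and grips with 20 to 120 N. Pads are 22 mm wide; open, the fingers measure 114 mm over their backs; the gripper's body (76 mm by 85 mm) begins 54 mm behind the grasp point. The pads swing forward as they close: fully open they stand 13 mm farther back than shut.
Start: joints at [-1.217, 0.377, 0.081, 1.274, 0, 1.46], TCP at [0.257, -0.514, 0.231] pointing down, gripper open.
Joint ranges: [-2.72, 2.72], [-0.84, 1.66], [-1.02, 1.22], [-1.77, 2.12], [-1.37, 1.28], [-3.14, 3.14]. Speed limits (rad/s): [2.57, 2.57, 3.14, 3.14, 3.14, 3.14].

## Interface

Orientations are given as a unit quaternion [x, y, z, w].
In Python, from station import bot, eyes, job, sensors gives the robot as it stands (bot), with the cameras (eyes), the job (job) and the readings (sensors).
- The arm moves only by the shell command python3 steer.py 'ROWS' [FORCE]. ROWS is rows parted by semicolons, their numbers by spaces, 1 to 5 of them, each of 7 numbers: a rotation vector rx, ry, rz in rad, then dx, dy, dz in m, then the finger opening in m; each row shifts and turns the commanded pose from where the row before left it, along the tool's axes as they then stand; what a row does not reach is not made up. A row lasts 1/8 s, in which the tool goes at most 0.0625 m and 0.188 rad, less where a joint would pass 70% of its speed; a pose out of reach is approached as far as the arm can. The fingers move at their own pace and stop on an object; FORCE is the grip in N (left out, the last holds). Time passes only in rows, so rows that do not move let the fingers close. It prints the time, the measured TCP pose, the force, the opening and the grip force at its end.
- sensors.read_state(): the state, without advancing time (a new reading comes with each control period).
- eyes.capture(name): name is "scene" or "top" or "wrist"; returns a dict with "img" (420x560x3 uint8, blue, green, red), "K" (3x3 intrinsics, pixels), "R" (3x3) and "t" (3): a world point X has camera coordinates R X + t. Camera axes: x right, y down, z forward; pixel columns grow to the right and rows downward; lengths in m; the calibration is good to about 2 mm. A picture is of the moment at which its call begins. There is no depth.
- job.sign_off(): hands the job in; it is judged then, once.
The state is a dict: "time": time; "joints": joint angles; "joint_velocities": joint speeds; "effort": joint torques, N m; "position": TCP position; "eef_rot": TCP orientation; "force": force on the tool from outside, world axes, zero at the start; "moment": the same for the moment, N m; "opening": finger opening in m; "gripper_force": force on a finger pad.
Only numpy, scipy, OpenCV 4.12 (cv2) and the standard library are available. Lean on these libraries where they do the work, as an engineer would, in place of code of your own. Each camera call takes 0.05 s, during which the arm holds its last target. There are 200 camera calls.

## Task

Pick up the steel dipper by its slanting handle and tip all three rice cakes out of it into the empty steel bowl (not the bowl that already holds the persimmon-shaped cake). Then stand the emptied dipper upright on the round cork mat with its whole foot on the cork, setting it down gently, and let go. Leave the bowl with the persimmon cake and the plunger stamp where they are, and do not overturn or push the empty bowl far.

Things in the scene. Friction and masses are not known exactly. Their poses are not given: they have to be found in the camera images.
- dipper: steel dipper: cone-shaped open cup with one straight slanting handle, 0.2 kg empty. Foot 84 mm across, rim 140 mm across, 75 mm high, wall 3 mm, floor 5 mm; wall flares 20 degrees, so the cakes slide out only when it is tipped well past level (z axis 110 to 120 degrees from upright). Origin at the centre of the foot's underside, z up through the mouth, handle on the -x side
- dipper_grip (a point): mid-line of the dipper's dark wooden grip, at (-126, 0, 128) mm in the dipper's frame. The handle starts at (-66, 0, 68) mm and rises 45 degrees along (-0.707, 0, 0.707); the grip, 18 mm wide (along y) and 14 mm thick, covers 37 to 125 mm of it, this point is at 85 mm. It is held well with the tool tilted 45 degrees in line with it, fingers closing along the dipper's y
- dipper_mouth (a point): centre of the dipper's mouth, on its axis 75 mm above the underside
- cake1: dark green half-moon rice cake, 38x49x27 mm, about 30 g, rigid, loose; starts inside the dipper; origin at the centre of its flat underside, z up as made (it may come to lie any way up)
- cake2: dark green half-moon rice cake, 42x49x23 mm, about 30 g, rigid, loose; starts inside the dipper; origin at the centre of its flat underside, z up as made (it may come to lie any way up)
- cake3: dark green half-moon rice cake, 36x55x28 mm, about 30 g, rigid, loose; starts inside the dipper; origin at the centre of its flat underside, z up as made (it may come to lie any way up)
- bowl_empty: the empty bowl: plain pressed-steel bowl with a rolled rim, 154 mm across the mouth, 50 mm high, flat floor 74 mm across, walls flaring at about 40 degrees; loose, 0.25 kg; origin at the centre of its underside, z up
- bowl_taken: the bowl that already holds the persimmon-shaped cake, otherwise the same: plain pressed-steel bowl with a rolled rim, 154 mm across the mouth, 50 mm high, flat floor 74 mm across, walls flaring at about 40 degrees; loose, 0.25 kg; origin at the centre of its underside, z up
- persimmon: persimmon-shaped cake with leaf, 48x47x40 mm, lying in the taken bowl; origin at the centre of its underside
- cork_mat: round flat cork mat, 150 mm across and 8 mm thick, fixed to the table; origin at the centre of its underside, z up
- kitchen_scale: green kitchen scale with a round white pan, fixed, an obstacle: about 200x200 mm, 130 mm high; origin under its centre
- spice_jar_1: spice jar, 56 mm across, 106 mm high, fixed, an obstacle; origin at the centre of its underside
- spice_jar_2: spice jar, 56 mm across, 97 mm high, fixed, an obstacle; origin at the centre of its underside
- stamp: white plunger stamp standing on the table, 46 mm across and 43 mm high, 0.12 kg, a bystander; origin at the centre of its underside

How it is judged:
On the way, in this order (a step that is already met when the one before it is completed fails the run):
1. the dipper is tipped past 70 degrees with its mouth over the empty bowl (angle between dipper's own z axis and vertical above 1.22 rad and horizontal distance between dipper_mouth and bowl_empty below 0.13 m), for 0.1 s.
2. all three cakes lie in the empty bowl (horizontal distance between each of cake1, cake2, cake3 and bowl_empty below 0.07 m and z of each of cake1, cake2, cake3 in the frame of bowl_empty below 0.075 m), for 0.2 s.
At the end, for the whole second after the job is handed in: All three green cakes lie at rest in the empty bowl (each within 70 mm of its axis and not above 75 mm over its underside), that bowl is upright, and the dipper stands at rest upright (within 0.1 rad) on the cork mat, its centre within 34 mm of the mat's, released (all of step 2 and angle between dipper's own z axis and vertical below 0.1 rad and horizontal distance between dipper and cork_mat below 0.034 m and z of dipper in the frame of cork_mat between 0.005 and 0.012 m and linear speed of dipper below 0.02 m/s and angle between bowl_empty's own z axis and vertical below 0.15 rad and linear speed of each of cake1, cake2, cake3 below 0.03 m/s); the robot touches nothing.
It fails at once if the bowl with the persimmon cake is moved more than 30 mm or tipped (distance of bowl_taken from where it was at the start of the episode above 0.03 m or angle between bowl_taken's own z axis and vertical above 0.3 rad).
It fails at once if the persimmon cake is knocked out of its bowl (horizontal distance between persimmon and bowl_taken above 0.07 m).
It fails at once if the plunger stamp is moved more than 30 mm (distance of stamp from where it was at the start of the episode above 0.03 m).
It fails at once if the empty bowl is overturned or pushed more than 60 mm (distance of bowl_empty from where it was at the start of the episode above 0.06 m or angle between bowl_empty's own z axis and vertical above 0.6 rad).
It fails at once if the dipper is banged or pressed on the cork mat with more than 40 N (contact force between dipper and cork_mat above 40 N).
It also fails if it takes over 59 s, if anything falls off the work surface, if the arm or the gripper's body presses on something with over 40 N, if the wrist force passes 120 N, or if a joint passes its speed limit or range.

## Working session

There is one attempt and no reset: what is moved stays moved. The work goes in short steps, Python scripts to look and compute and a shell command to move; the robot and the scene stay as the last step left them, time stands still between calls to the robot, and variables do not carry over. Pictures are saved under pics/ and viewed, at most 10 in all, crops included, and the job is handed in when it is done.

```bash
ls; mkdir -p pics
python3 - <<'E'
from station import bot, eyes, job, sensors
import cv2,numpy as np
for n in("scene","top"):
    c=eyes.capture(n); cv2.imwrite(f"pics/{n}0.png",c["img"]); np.savez(f"pics/{n}0.npz",**{k:c[k] for k in("K","R","t")})
    print(n,(-np.array(c["R"]).T@np.array(c["t"])).round(3))
s=sensors.read_state(); print(s, bot.grasp_offset)
E
```

```text
pics
station.py
steer.py
scene [-0.022  0.968  0.924]
top [ 0.368 -0.005  1.319]
{'time': 0.1, 'joints': array([-1.21731024e+00,  3.77973708e-01,  7.97577532e-02,  1.27440170e+00,
        1.51022719e-05,  1.46048764e+00]), 'joint_velocities': array([-4.52887928e-04, -2.71349008e-03,  2.60682788e-03,  5.62081794e-04,
       -7.47847372e-04,  3.04667483e-05]), 'effort': array([ 1.36880593e-03, -4.64695144e+01,  2.70581961e+01,  1.20700340e-02,
       -9.83469818e-05, -1.26861534e-05]), 'position': array([ 0.25702325, -0.51369846,  0.23046294]), 'eef_rot': array([ 9.73231679e-01,  2.29824431e-01, -1.02958406e-04, -9.04856297e-04]), 'force': array([-0.48730761, -0.70510817,  0.20799576]), 'moment': array([ 0.01434826, -0.03175433, -0.00090206]), 'gripper_force': 0.0, 'opening': 0.08517816867730349} 0.0187
```

View pics/top0.png

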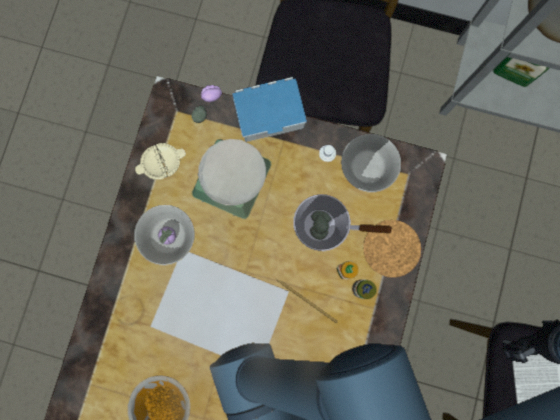

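View pics/scene0.png

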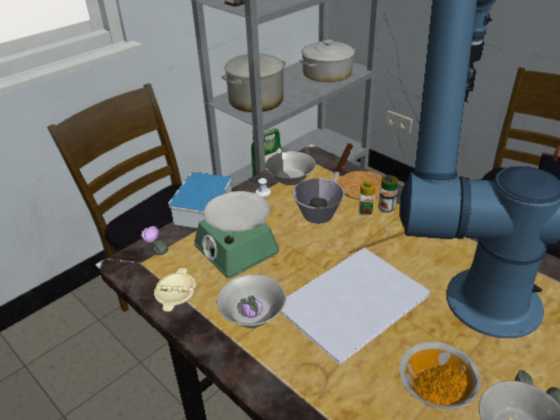

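Run:
```python
import cv2
a=cv2.imread("pics/top0.png")[130:305,280:435]; cv2.imwrite("pics/c1.png",cv2.resize(a,None,fx=3.4,fy=3.4,interpolation=2))
a=cv2.imread("pics/scene0.png")[135:235,250:410]; cv2.imwrite("pics/c2.png",cv2.resize(a,None,fx=5,fy=5,interpolation=2))
```

```text
(no output)
```

View pics/c1.png

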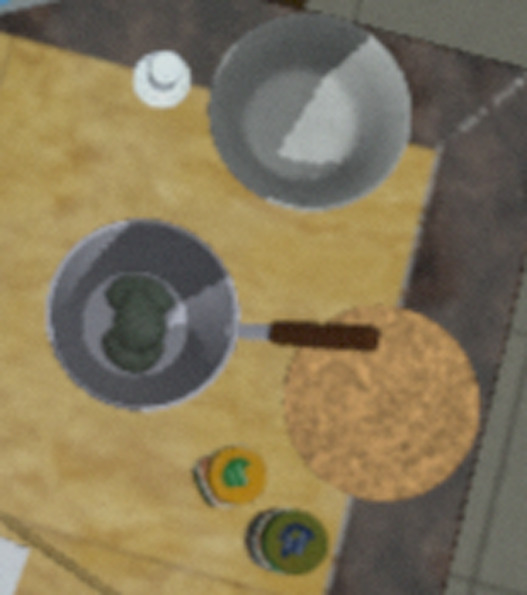

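View pics/c2.png

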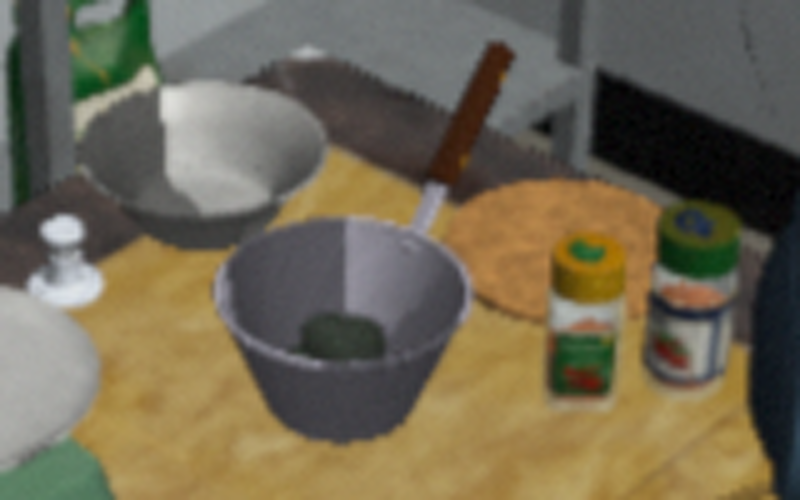

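The top crop (scale 3.4, offset 280,130) shows the dipper rim centred at crop (143.5,314.5), with the grip end at (378,338). The empty bowl's rim is centred at (310.5,110.5), the cork at (382,403), the stamp at (162,80), and the jar tops at (237,476) and (296,541).

```bash
cat > h.py <<'E'
import numpy as np
from scipy.spatial.transform import Rotation as Ro
def ray(f,u,v,z):
    d=np.load(f); K,R,t=d["K"],d["R"],d["t"]; c=-R.T@t
    w=R.T@np.linalg.inv(K)@[u,v,1]; return c+w*(z-c[2])/w[2]
def proj(f,X):
    d=np.load(f); p=d["K"]@(d["R"]@np.array(X)+d["t"]); return p[:2]/p[2]
E
python3 - <<'E'
from h import *
f="pics/top0.npz"; P={}
for n,u,v,z in(("dip",143.5,314.5,.075),("tip",378,338,.156),("gripstart",271,334,.094),("bowl",310.5,110.5,.05),("cork",382,403,.008),("stamp",162,80,.043),("jar1",237,476,.1),("jar2",296,541,.1)):
    P[n]=ray(f,280+u/3.4,130+v/3.4,z); print(n,P[n].round(4))
d=P["tip"]-P["dip"]; print("hdl dir",np.degrees(np.arctan2(d[1],d[0])),np.hypot(d[0],d[1]))
for n,u,v,z in(("taken",164,234,.05),("scale",232,173,.13),("box",270,107,.08)): print(n,ray(f,u,v,z).round(3))
# check in scene: crop 5x off 250,135
g="pics/scene0.npz"
for n in P: print(n,((proj(g,P[n])-[250,135])*5).round(1))
E
```

```text
dip [ 0.5051 -0.1091  0.075 ]
tip [ 0.4822 -0.2617  0.156 ]
gripstart [ 0.4901 -0.1989  0.094 ]
bowl [ 0.6645 -0.2368  0.05  ]
cork [ 0.447  -0.2967  0.008 ]
stamp [ 0.6886 -0.1254  0.043 ]
jar1 [ 0.3884 -0.1733  0.1   ]
jar2 [ 0.3436 -0.2145  0.1   ]
hdl dir -98.51401266760378 0.15429500608208854
taken [0.473 0.289 0.05 ]
scale [0.616 0.113 0.13 ]
box [0.799 0.025 0.08 ]
dip [345.2 281.9]
tip [504.8  37.3]
gripstart [440.9 179.9]
bowl [204.3 137.7]
cork [569.9 239.1]
stamp [ 76.2 228.1]
jar1 [592.3 241.3]
jar2 [698.  224.9]
```

```bash
cat >> h.py <<'E'
def frame(z,y):
    z=np.array(z,float);z/=np.linalg.norm(z); y=np.array(y,float); y-=z*(y@z); y/=np.linalg.norm(y)
    return Ro.from_matrix(np.c_[np.cross(y,z),y,z])
def plan(R,p,s=None):
    from station import bot, eyes, job, sensors
    s=s or sensors.read_state(); R0=Ro.from_quat(s["eef_rot"]); d=np.array(p)-s["position"]
    rv=(R0.inv()*R).as_rotvec()
    print("t",s["time"],"j",np.round(s["joints"],2),"pos",s["position"].round(4))
    print("rotvec",rv.round(4),"rows",np.linalg.norm(rv)/.188,"| trans first",R0.inv().apply(d).round(4),"| trans after",R.inv().apply(d).round(4),"rows",np.linalg.norm(d)/.0625)
yaw=np.radians(81.5); dx=np.array([np.cos(yaw),np.sin(yaw),0]); dy=np.array([-dx[1],dx[0],0]); up=np.array([0,0,1.])
dip=np.array([.5051,-.1091,0]); G=dip-.126*dx+.128*up
zg=(dx-up)/2**.5; Rg=frame(zg,-dy); Pg=G+.0187*zg
E
python3 -c "
from h import *
print(Pg); plan(Rg,Pg-.11*zg+.05*up)"
```

```text
[ 0.48843048 -0.22063834  0.1147771 ]
t 0.1 j [-1.22  0.38  0.08  1.27  0.    1.46] pos [ 0.257  -0.5137  0.2305]
rotvec [ 0.3743  0.722  -0.9079] rows 6.483558623750359 | trans first [ 0.2934 -0.0949 -0.0119] | trans after [0.1827 0.1855 0.1656] rows 4.93724421958855
```

```bash
python3 steer.py '0 0 0 0.059 -0.019 -0.0024 0.085;0 0 0 0.059 -0.019 -0.0024 0.085;0 0 0 0.059 -0.019 -0.0024 0.085;0 0 0 0.059 -0.019 -0.0024 0.085;0 0 0 0.059 -0.019 -0.0024 0.085'; python3 steer.py '0.0535 0.103 -0.13 0 0 0 0.085;0.0535 0.103 -0.13 0 0 0 0.085;0.0535 0.103 -0.13 0 0 0 0.085;0.0535 0.103 -0.13 0 0 0 0.085;0.0535 0.103 -0.13 0 0 0 0.085'; python3 steer.py '0.0535 0.103 -0.13 0 0 0 0.085;0.0535 0.103 -0.13 0 0 0 0.085;0 0 0 0 0 0 0.085;0 0 0 0 0 0 0.085'; python3 -c "
from h import *
plan(Rg,Pg)"
```

```text
time: 0.72
position: [0.4795, -0.2957, 0.243]
eef_rot: [0.973, 0.23, -0.0, -0.0]
force: [1.0, -1.5, -0.4]
opening: 0.0849
gripper_force: 0.0
time: 1.35
position: [0.4783, -0.2975, 0.2435]
eef_rot: [0.809, 0.516, 0.214, -0.184]
force: [0.5, -0.7, -1.0]
opening: 0.0849
gripper_force: 0.0
time: 1.85
position: [0.4789, -0.2974, 0.2434]
eef_rot: [0.7, 0.604, 0.289, -0.248]
force: [0.5, 0.2, 0.9]
opening: 0.0855
gripper_force: 0.0
t 1.85 j [-0.95  0.83  0.6   1.95  0.51  0.6 ] pos [ 0.4789 -0.2974  0.2434]
rotvec [0.0003 0.0044 0.0014] rows 0.024870910560899653 | trans first [-0.0356 -0.002   0.1458] | trans after [-0.0362 -0.0019  0.1457] rows 2.401838639635303
```

```bash
python3 steer.py '0 0 0 -0.0362 -0.002 0.0 0.085;0 0 0 0 0 0.05 0.085;0 0 0 0 0 0.03 0.085;0 0 0 0 0 0 0.085'
python3 - <<'E'
from h import *; from station import bot, eyes, job, sensors; import cv2
plan(Rg,Pg)
c=eyes.capture("scene"); a=c["img"][95:235,250:430]; cv2.imwrite("pics/c3.png",cv2.resize(a,None,fx=4,fy=4,interpolation=2))
E
```

```text
time: 2.35
position: [0.4808, -0.2642, 0.1625]
eef_rot: [0.699, 0.605, 0.288, -0.249]
force: [-0.3, 0.5, 1.2]
opening: 0.0853
gripper_force: 0.0
t 2.35 j [-0.92  0.8   0.33  1.71  0.53  0.63] pos [ 0.4808 -0.2642  0.1625]
rotvec [-0.0019  0.0037  0.0034] rows 0.028548739437977956 | trans first [-0.0022  0.0012  0.065 ] | trans after [-0.0025  0.0011  0.065 ] rows 1.0410361449212704
```

View pics/c3.png

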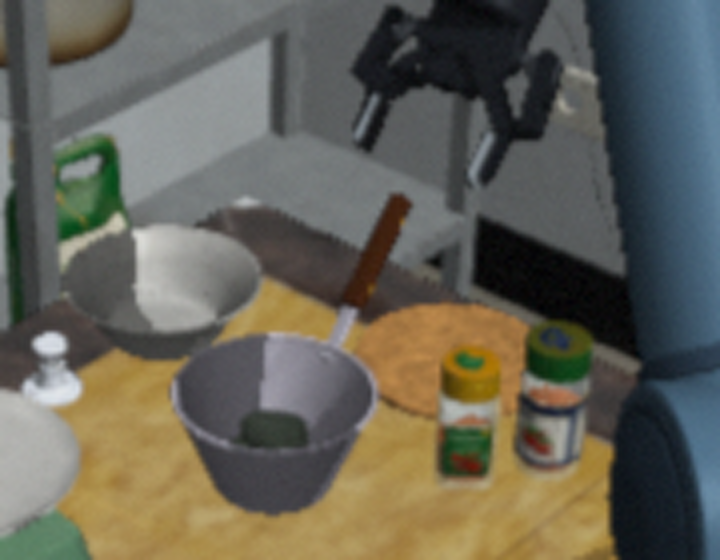

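Fingers straddle the extended handle line (midpoint about (425,155)), so I'm advancing and gripping.

```bash
python3 steer.py '0 0 0 -0.0023 0.001 0.035 0.085;0 0 0 0 0 0.03 0.085;0 0 0 0 0 0 0.085;0 0 0 0 0 0 0.085'; python3 steer.py '0 0 0 0 0 0 0.03;0 0 0 0 0 0 0.0;0 0 0 0 0 0 0;0 0 0 0 0 0 0;0 0 0 0 0 0 0' 90;python3 steer.py '0 0 0 0 0 0 0;0 0 0 0 0 0 0'
```

```text
time: 2.9
position: [0.4894, -0.2248, 0.1152]
eef_rot: [0.7, 0.605, 0.289, -0.247]
force: [-0.5, 0.0, 0.4]
opening: 0.0854
gripper_force: 0.0
time: 3.52
position: [0.4885, -0.2232, 0.1135]
eef_rot: [0.7, 0.604, 0.289, -0.249]
force: [-0.4, -0.9, 2.7]
opening: 0.0167
gripper_force: 87.7
time: 3.78
position: [0.4886, -0.2232, 0.1135]
eef_rot: [0.7, 0.604, 0.289, -0.249]
force: [-1.1, -1.8, 2.3]
opening: 0.0167
gripper_force: 87.8
```

```bash
python3 steer.py '0 0 0 0.015 0 -0.015 0;0 0 0 0.03 0 -0.03 0;0 0 0 0.03 0 -0.03 0;0 0 0 0.03 0 -0.03 0;0 0 0 0.03 0 -0.03 0';  python3 steer.py '0 -0.08 0 0.015 0 -0.015 0;0 -0.15 0 0 0 0 0;0 -0.15 0 0 0 0 0;0 -0.15 0 0 0 0 0;0 -0.15 0 0 0 0 0'; python3 steer.py '0 -0.105 0 0 0 0 0;0 0 0 0 0 0 0'
cat >> h.py <<'E'
bowl=np.array([.6645,-.2368,0]); r=bowl/np.linalg.norm(bowl)
def pour(t,M):  # tool pose for dipper tilt t deg toward -r with mouth centre M
    t=np.radians(t); z=-r*np.sin(t)+up*np.cos(t); x=-r*np.cos(t)-up*np.sin(t); y=np.cross(z,x)
    zt=(x-z)/2**.5; return frame(zt,-y), M+.053*z-.126*x+.0187*zt
E
python3 - <<'E'
from h import *
for t,h in((45,.2),(85,.16),(115,.14)):
    R,p=pour(t,bowl+.015*r+h*up); print(t,p.round(3)); plan(R,p)
E
```

```text
time: 4.4
position: [0.4885, -0.2226, 0.3049]
eef_rot: [0.699, 0.605, 0.289, -0.249]
force: [0.4, -0.6, -2.4]
opening: 0.0165
gripper_force: 87.9
time: 5.03
position: [0.4886, -0.2224, 0.3255]
eef_rot: [0.756, 0.653, 0.038, -0.031]
force: [0.2, 0.1, -2.6]
opening: 0.0167
gripper_force: 88.4
time: 5.28
position: [0.4886, -0.2202, 0.3256]
eef_rot: [0.756, 0.655, 0.0, 0.001]
force: [0.0, 0.8, -1.9]
opening: 0.0166
gripper_force: 88.5
45 [ 0.727 -0.259  0.308]
t 5.275 j [-0.54  0.29  0.2   1.48 -0.    1.17] pos [ 0.4886 -0.2202  0.3256]
rotvec [ 7.0000e-04  1.7000e-03 -1.3712e+00] rows 7.2933688842487605 | trans first [-0.0046  0.2417  0.0181] | trans after [-0.2378  0.0434  0.0177] rows 3.8787444562712348
85 [ 0.651 -0.232  0.276]
t 5.275 j [-0.54  0.29  0.2   1.48 -0.    1.17] pos [ 0.4886 -0.2202  0.3256]
rotvec [-0.4766 -0.5818 -1.3115] rows 8.041641368789035 | trans first [0.0116 0.1619 0.05  ] | trans after [-0.0878  0.0434  0.1387] rows 2.716937343438045
115 [ 0.6   -0.214  0.225]
t 5.275 j [-0.54  0.29  0.2   1.48 -0.    1.17] pos [ 0.4886 -0.2202  0.3256]
rotvec [-0.8296 -1.0134 -1.1859] rows 9.397916161536958 | trans first [0.0223 0.1089 0.1004] | trans after [0.0591 0.0434 0.1306] rows 2.3966967803277415
```

```bash
python3 steer.py '0 0 -0.17 0 0 0 0;0 0 -0.17 0 0 0 0;0 0 -0.17 0 0 0 0;0 0 -0.17 0 0 0 0;0 0 -0.17 0 0 0 0';  python3 steer.py '0 0 -0.17 0 0 0 0;0 0 -0.17 0 0 0 0;0 0 -0.18 0 0 0 0;0 0 0 -0.04 0.011 0 0;0 0 0 -0.04 0.011 0 0'; python3 steer.py '0 0 0 -0.04 0.011 0 0;0 0 0 -0.037 0.01 0 0;0 -0.17 0 0 0 0 0;0 -0.17 0 0 0 0 0;0 -0.17 0 0 0 0 0';python3 steer.py '0 -0.17 0 0 0 0 0;0 0 0 0 0 0 0'
python3 - <<'E'
from h import *
from station import bot, eyes, job, sensors
for t,h in((85,.16),(115,.14),(118,.14)):
    R,p=pour(t,bowl+.015*r+h*up); print(t,p.round(3)); plan(R,p)
import cv2
c=eyes.capture("scene"); a=c["img"][55:235,220:420]; cv2.imwrite("pics/c4.png",cv2.resize(a,None,fx=3,fy=3,interpolation=2))
E
```

```text
time: 5.9
position: [0.4881, -0.223, 0.3243]
eef_rot: [0.418, 0.908, 0.0, -0.001]
force: [-0.6, -0.2, -1.8]
opening: 0.017
gripper_force: 88.5
time: 6.52
position: [0.5714, -0.2299, 0.3245]
eef_rot: [0.174, 0.985, 0.0, -0.0]
force: [0.6, 0.4, -2.3]
opening: 0.0169
gripper_force: 88.5
time: 7.15
position: [0.6564, -0.2393, 0.3251]
eef_rot: [0.17, 0.964, -0.035, 0.202]
force: [0.4, 0.2, -1.5]
opening: 0.0165
gripper_force: 88.9
time: 7.4
position: [0.6444, -0.2333, 0.3117]
eef_rot: [0.167, 0.949, -0.045, 0.265]
force: [-3.0, 1.4, -4.2]
opening: 0.0168
gripper_force: 89.0
85 [ 0.651 -0.232  0.276]
t 7.4 j [-0.47  0.13 -0.21  0.7   0.06 -0.1 ] pos [ 0.6444 -0.2333  0.3117]
rotvec [-0.0015 -0.1546 -0.0066] rows 0.8233551504433962 | trans first [0.014  0.0034 0.0335] | trans after [0.019  0.0035 0.0309] rows 0.5834113345647596
115 [ 0.6   -0.214  0.225]
t 7.4 j [-0.47  0.13 -0.21  0.7   0.06 -0.1 ] pos [ 0.6444 -0.2333  0.3117]
rotvec [-0.0033 -0.6782 -0.0061] rows 3.607846959099831 | trans first [0.0862 0.0029 0.0488] | trans after [ 0.0977  0.0035 -0.0161] rows 1.5856507078569277
118 [ 0.596 -0.212  0.221]
t 7.4 j [-0.47  0.13 -0.21  0.7   0.06 -0.1 ] pos [ 0.6444 -0.2333  0.3117]
rotvec [-0.0034 -0.7306 -0.006 ] rows 3.886343640807286 | trans first [0.0923 0.0029 0.0504] | trans after [ 0.1023  0.0035 -0.0241] rows 1.682678269602569
```

View pics/c4.png

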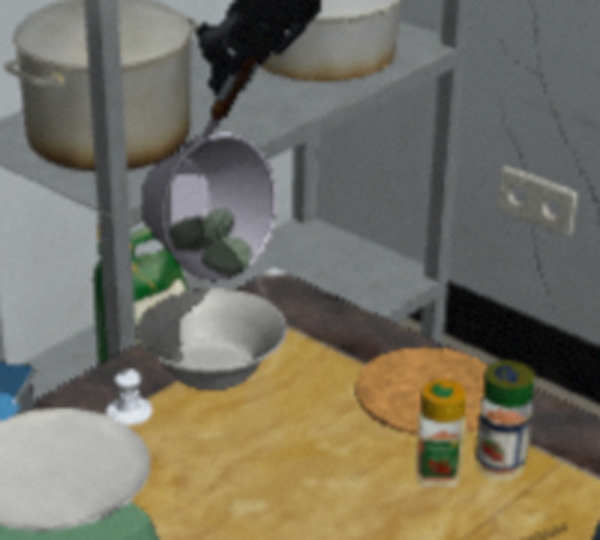

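The picture shows the dipper tilted over the bowl with all three cakes inside, its back close to the shelf post. The last row fell short and there is a small side force, so I'll back off toward the robot and lower before tipping further.

```bash
python3 steer.py '0 0 0 0 0 0 0;0 0 0 0 0 0 0'; python3 steer.py '0 0 0 0.014 0.003 0.033 0;0 0 0 0.02 0 -0.01 0;0 0 0 0 0 0 0';python3 - <<'E'
from h import *
for t,h in((85,.16),(100,.14),(115,.14)):
    R,p=pour(t,bowl+.015*r+h*up); print(t,p.round(3)); plan(R,p)
E
```

```text
time: 7.7
position: [0.66, -0.2403, 0.333]
eef_rot: [0.166, 0.944, -0.05, 0.281]
force: [1.0, -0.4, -1.3]
opening: 0.0167
gripper_force: 89.0
time: 8.07
position: [0.643, -0.2302, 0.2912]
eef_rot: [0.166, 0.945, -0.049, 0.278]
force: [0.9, -0.2, -2.6]
opening: 0.0171
gripper_force: 89.0
85 [ 0.651 -0.232  0.276]
t 8.075 j [-0.47  0.11 -0.3   0.59  0.06 -0.1 ] pos [ 0.643  -0.2302  0.2912]
rotvec [-0.0042 -0.1261 -0.0035] rows 0.6715295184040235 | trans first [0.0018 0.001  0.0171] | trans after [0.004  0.001  0.0168] rows 0.2762657352632366
100 [ 0.623 -0.222  0.244]
t 8.075 j [-0.47  0.11 -0.3   0.59  0.06 -0.1 ] pos [ 0.643  -0.2302  0.2912]
rotvec [-0.0047 -0.3879 -0.0029] rows 2.063654194482495 | trans first [0.0433 0.0009 0.0281] | trans after [0.0507 0.001  0.0096] rows 0.82627111218932
115 [ 0.6   -0.214  0.225]
t 8.075 j [-0.47  0.11 -0.3   0.59  0.06 -0.1 ] pos [ 0.643  -0.2302  0.2912]
rotvec [-0.0051 -0.6497 -0.0023] rows 3.4561201129065204 | trans first [0.0745 0.0008 0.0303] | trans after [ 0.0776  0.001  -0.0209] rows 1.286645640893609
```

```bash
python3 steer.py '0 -0.09 0 0.011 0 0.006 0;0 -0.09 0 0.012 0 0.005 0;0 -0.09 0 0.012 0 0.004 0;0 -0.09 0 0.012 0 0.003 0;0 0 0 0 0 0 0';python3 - <<'E'
from h import *
for t,h in((100,.14),(117,.14)):
    R,p=pour(t,bowl+.015*r+h*up); print(t,p.round(3)); plan(R,p)
E
```

```text
time: 8.7
position: [0.616, -0.2199, 0.2402]
eef_rot: [0.155, 0.882, -0.077, 0.438]
force: [-0.5, 0.5, -2.1]
opening: 0.0172
gripper_force: 89.1
100 [ 0.623 -0.222  0.244]
t 8.7 j [-0.5  -0.02 -0.89 -0.21  0.12 -0.09] pos [ 0.616  -0.2199  0.2402]
rotvec [-0.0044 -0.0383 -0.0033] rows 0.2059455487254491 | trans first [-0.0077  0.0004  0.0036] | trans after [-0.0076  0.0004  0.0039] rows 0.13707728341049907
117 [ 0.597 -0.213  0.222]
t 8.7 j [-0.5  -0.02 -0.89 -0.21  0.12 -0.09] pos [ 0.616  -0.2199  0.2402]
rotvec [-0.0049 -0.335  -0.0026] rows 1.7823188388377973 | trans first [ 0.0264  0.0002 -0.0054] | trans after [ 0.0232  0.0004 -0.0138] rows 0.43164903899043217
```

Joint 3 is nearing its limit (−0.89 of −1.02), so I'll fit a quick planar model to choose a pour pose that avoids it.

```bash
cat > kin.py <<'E'
from h import *
from scipy.optimize import least_squares, fsolve
D=np.array([[-1.217,.378,.080,1.274,.257,-.5137,.2305],[-.54,.29,.2,1.48,.4886,-.2202,.3256],[-.47,.13,-.21,.7,.6444,-.2333,.3117],[-.47,.11,-.3,.59,.643,-.2302,.2912],[-.5,-.02,-.89,-.21,.616,-.2199,.2402]])
def fk(q,j2,j3,j4):
    h,L1,L2,a,d,r0=q; f=j2-j3+a; g=j2-j3+j4  # angles; f elevation-drop of forearm, g pitch below horizontal
    return np.array([r0+L1*np.sin(j2)+L2*np.cos(f)+d*np.cos(g), h+L1*np.cos(j2)-L2*np.sin(f)-d*np.sin(g)])
def res(q): return np.concatenate([fk(q,*s[1:4])-[s[4]*np.cos(s[0])+s[5]*np.sin(s[0]),s[6]] for s in D])
o=least_squares(res,[.24,.3,.3,0,.2,0],loss="linear"); q=o.x
if __name__=="__main__":
    print(q.round(3),res(q).round(4))
    for t in(105,112,115,118):
        for M in(0,.015,.04):
            for h in(.14,.16,.18):
                R,p=pour(t,bowl+M*r+h*up); rho=np.hypot(*p[:2]); rho=(rho**2-.075**2)**.5; g=np.pi/2-np.radians(t-45)
                S=fsolve(lambda v:fk(q,v[0],v[1],g-v[0]+v[1])-[rho,p[2]],[0,-.7]); print(t,M,h,S.round(2),round(g-S[0]+S[1],2))
E
python3 kin.py
```

```text
[ 0.265  0.51   0.393 -0.169  0.458 -0.006] [ 0.0004 -0.     -0.0004  0.0011 -0.0011 -0.0029  0.0014  0.0015 -0.0002
  0.0004]
105 0 0.14 [-0.   -1.07] -0.54
105 0 0.16 [-0.05 -1.04] -0.46
105 0 0.18 [-0.09 -1.  ] -0.39
105 0.015 0.14 [ 0.03 -1.04] -0.54
105 0.015 0.16 [-0.02 -1.01] -0.46
105 0.015 0.18 [-0.06 -0.97] -0.39
105 0.04 0.14 [ 0.07 -0.99] -0.54
105 0.04 0.16 [ 0.03 -0.96] -0.46
105 0.04 0.18 [-0.01 -0.93] -0.39
112 0 0.14 [ 0.11 -1.24] -0.95
112 0 0.16 [ 0.04 -1.21] -0.84
112 0 0.18 [-0.03 -1.17] -0.75
112 0.015 0.14 [ 0.13 -1.21] -0.94
112 0.015 0.16 [ 0.07 -1.18] -0.84
112 0.015 0.18 [ 0.   -1.14] -0.75
112 0.04 0.14 [ 0.17 -1.15] -0.92
112 0.04 0.16 [ 0.11 -1.12] -0.83
112 0.04 0.18 [ 0.05 -1.09] -0.74
115 0 0.14 [ 0.2  -1.31] -1.16
115 0 0.16 [ 0.12 -1.28] -1.04
115 0 0.18 [ 0.04 -1.24] -0.93
115 0.015 0.14 [ 0.22 -1.27] -1.14
115 0.015 0.16 [ 0.14 -1.24] -1.03
115 0.015 0.18 [ 0.06 -1.21] -0.93
115 0.04 0.14 [ 0.25 -1.21] -1.11
115 0.04 0.16 [ 0.17 -1.19] -1.01
115 0.04 0.18 [ 0.11 -1.16] -0.92
118 0 0.14 [ 0.33 -1.37] -1.4
118 0 0.16 [ 0.22 -1.34] -1.27
118 0 0.18 [ 0.13 -1.31] -1.15
118 0.015 0.14 [ 0.33 -1.33] -1.37
118 0.015 0.16 [ 0.24 -1.31] -1.25
118 0.015 0.18 [ 0.15 -1.28] -1.13
118 0.04 0.14 [ 0.35 -1.27] -1.32
118 0.04 0.16 [ 0.26 -1.25] -1.21
118 0.04 0.18 [ 0.18 -1.22] -1.11
```

```bash
cat > kin2.py <<'E'
from h import *
from kin import q, fk
from scipy.optimize import least_squares
h_,L1,L2,a_,d_,r0=q
lo=np.array([-2.72,-.84,-1.02,-1.77,-1.37,-3.14]); hi=np.array([2.72,1.66,1.22,2.12,1.28,3.14])
def FK(j,d5,lat=.0625):
    g=j[1]-j[2]+j[3]; Rz=Ro.from_rotvec([0,0,j[0]]); z=np.array([np.cos(g),0,-np.sin(g)]); y=np.array([0,1.,0])
    R=Rz*Ro.from_matrix(np.c_[np.cross(y,z),y,z])*Ro.from_rotvec([-j[4],0,0])*Ro.from_rotvec([0,0,j[5]])
    w=fk(np.r_[h_,L1,L2,a_,d_-d5,r0],*j[1:4]); return Rz.apply([w[0],lat,w[1]])+d5*R.apply([0,0,1]),R
T=[([-.95,.83,.6,1.95,.51,.6],[.4789,-.2974,.2434]),([-.92,.8,.33,1.71,.53,.63],[.4808,-.2642,.1625])]
d5,lat=least_squares(lambda v:np.concatenate([FK(j,*v)[0]-p for j,p in T]),[.2,.06]).x
def IK(R,p,j0):
    f=lambda j:np.r_[(FK(j,d5,lat)[0]-p)*5,(FK(j,d5,lat)[1].inv()*R).as_rotvec()]
    s=least_squares(f,np.clip(j0,lo+.06,hi-.06),bounds=(lo+.05,hi-.05)); return s.x,np.abs(s.fun).max()
def gpour(psi,phi,t,low,land=.045):
    psi,phi,t=np.radians([psi,phi,t]); e=np.array([np.cos(psi),np.sin(psi),0])
    # dipper upright with x at yaw psi-phi, then tilt t toward e
    Rd=Ro.from_rotvec(t*np.cross(up,e))*Ro.from_rotvec([0,0,psi-phi]); x,y,z=Rd.as_matrix().T
    dn=-e*-np.cos(t)-up*np.sin(t); M=bowl-land*e+low*up-.070*dn
    zt=(x-z)/2**.5; return frame(zt,-y), M+.053*z-.126*x+.0187*zt, z
if __name__=="__main__":
    print(d5,lat,[ (FK(j,d5,lat)[0]-p).round(4) for j,p in T])
    j0=np.array([-.5,-.02,-.89,-.21,.12,-.09]); out=[]
    for psi in range(-180,180,20):
        for phi in range(-90,91,15):
            R,p,z=gpour(psi,phi,116,.085)
            zt=R.apply([0,0,1])
            if zt[2]>-.0 or p[2]<.14: continue
            j,e=min((IK(R,p,s) for s in (j0,[-.5,.3,.3,1,.5,.5],[-.5,.3,.3,1,-.5,-.5])),key=lambda v:v[1])
            if e<.01: out.append((np.min(np.r_[j-lo,hi-j][1:]),psi,phi,p.round(3),zt.round(2),j.round(2)))
    for o in sorted(out,key=lambda o:-o[0])[:14]: print(*o)
E
python3 kin2.py
```

```text
0.3158938983535515 0.06255629836947067 [array([ 0.0019, -0.0023, -0.0008]), array([-0.0023,  0.0027,  0.0013])]
0.2191705955130523 80 0 [ 0.677 -0.167  0.232] [-0.16 -0.93 -0.33] [ 0.09  1.05  0.7   1.87 -1.15  2.26]
0.21438716949013736 100 15 [ 0.624 -0.174  0.228] [ 0.34 -0.89 -0.3 ] [ 0.09  0.38 -0.68 -0.21 -1.16  1.06]
0.20122267872238986 140 -30 [ 0.652 -0.152  0.218] [ 0.47 -0.85 -0.24] [ 0.11  0.46 -0.82 -0.7  -1.11  0.04]
0.1785780826878438 120 -15 [ 0.655 -0.162  0.228] [ 0.31 -0.9  -0.3 ] [ 0.11  0.45 -0.53 -0.01 -1.19  0.68]
0.17752033988836358 120 0 [ 0.629 -0.175  0.232] [ 0.47 -0.82 -0.33] [ 0.04  0.32 -0.84 -0.52 -0.99  0.56]
0.1645334268211236 60 30 [ 0.648 -0.153  0.218] [-0.15 -0.96 -0.24] [ 0.12  1.06  0.57  1.91 -1.21  2.92]
0.13745328501048792 100 0 [ 0.652 -0.167  0.232] [ 0.16 -0.93 -0.33] [ 0.11  0.55 -0.23  0.6  -1.23  1.36]
0.13260073167582442 -140 15 [ 0.63  -0.304  0.228] [ 0.6   0.74 -0.3 ] [-0.97  0.97  0.48  1.82  1.15 -2.11]
0.13219034719220857 100 -15 [ 0.681 -0.164  0.228] [-0.02 -0.95 -0.3 ] [ 0.11  0.87  0.34  1.42 -1.24  1.72]
0.12226128473907849 80 15 [ 0.648 -0.164  0.228] [ 0.02 -0.95 -0.3 ] [ 0.12  0.75  0.12  1.23 -1.25  2.13]
0.12019088091232777 -120 -15 [ 0.605 -0.282  0.228] [ 0.63  0.72 -0.3 ] [-0.99  0.87  0.27  1.68  1.16 -2.57]
0.11524851717011253 -160 0 [ 0.598 -0.261  0.232] [ 0.89  0.32 -0.33] [-0.98  0.3  -0.74 -0.07  1.16 -0.93]
0.06898708969980871 -180 15 [ 0.595 -0.266  0.228] [ 0.93  0.18 -0.3 ] [-0.97  0.28 -0.95 -0.55  1.06 -0.36]
0.06475498437821803 80 45 [ 0.596 -0.167  0.202] [ 0.34 -0.93 -0.14] [ 0.13  0.56 -0.89 -0.88 -1.31  1.24]
```

Run:
```python
from kin2 import *
from station import bot, eyes, job, sensors
j=sensors.read_state()["joints"]
for psi,t,l in((160,92,.11),(140,92,.11),(120,92,.11),(120,104,.1),(120,116,.085)):
    R,p,z=gpour(psi,0,t,l); j,e=IK(R,p,j); print(psi,t,p.round(3),j.round(2),e.round(4))
R,p,z=gpour(120,0,92,.11); plan(R,p)
```

```text
160 92 [ 0.663 -0.236  0.291] [-0.47  0.03 -0.58  0.14  0.09 -0.08] 0.0
140 92 [ 0.664 -0.236  0.291] [-0.3   0.08 -0.53  0.19 -0.28  0.28] 0.0
120 92 [ 0.664 -0.236  0.291] [-0.18  0.21 -0.33  0.43 -0.59  0.68] 0.0
120 104 [ 0.646 -0.204  0.268] [-0.06  0.19 -0.6   0.03 -0.79  0.66] 0.0
120 116 [ 0.629 -0.175  0.232] [ 0.04  0.32 -0.84 -0.52 -0.99  0.56] 0.0
t 8.7 j [-0.5  -0.02 -0.89 -0.21  0.12 -0.09] pos [ 0.616  -0.2199  0.2402]
rotvec [0.5352 0.0971 0.4506] rows 3.757280178476387 | trans first [-0.0712  0.0014  0.0093] | trans after [-0.0631  0.0335 -0.0072] rows 1.1492276602390203
```

```bash
python3 steer.py '0 0 0 -0.024 0 0.003 0;0 0 0 -0.024 0 0.003 0;0 0 0 -0.023 0.001 0.003 0;0.107 0.0194 0.09 0 0 0 0;0.107 0.0194 0.09 0 0 0 0'; python3 steer.py '0.107 0.0194 0.09 0 0 0 0;0.107 0.0194 0.09 0 0 0 0;0.107 0.0194 0.09 0 0 0 0;0 0 0 0 0 0 0'
python3 - <<'E'
from kin2 import *
for t,l in((104,.1),(116,.085),(118,.085)):
    R,p,z=gpour(120,0,t,l); plan(R,p)
E
```

```text
time: 9.32
position: [0.6695, -0.239, 0.3033]
eef_rot: [0.283, 0.856, -0.13, 0.413]
force: [0.8, 0.7, -1.7]
opening: 0.0171
gripper_force: 89.1
time: 9.82
position: [0.6715, -0.2366, 0.3019]
eef_rot: [0.457, 0.792, -0.198, 0.352]
force: [1.1, -0.0, -0.8]
opening: 0.0167
gripper_force: 89.1
t 9.825 j [-0.18  0.2  -0.31  0.43 -0.59  0.67] pos [ 0.6715 -0.2366  0.3019]
rotvec [ 0.0094 -0.198  -0.0046] rows 1.054438952615112 | trans first [ 0.053  -0.0063 -0.0074] | trans after [ 0.0505 -0.0061 -0.0176] rows 0.8615189599734591
t 9.825 j [-0.18  0.2  -0.31  0.43 -0.59  0.67] pos [ 0.6715 -0.2366  0.3019]
rotvec [ 0.0089 -0.4074 -0.0055] rows 2.167727592473247 | trans first [ 0.1018 -0.0064 -0.0077] | trans after [ 0.0904 -0.0061 -0.0473] rows 1.6359638321073222
t 9.825 j [-0.18  0.2  -0.31  0.43 -0.59  0.67] pos [ 0.6715 -0.2366  0.3019]
rotvec [ 0.0088 -0.4423 -0.0057] rows 2.3533443646244603 | trans first [ 0.1082 -0.0064 -0.0086] | trans after [ 0.0942 -0.0061 -0.0541] rows 1.7400021411897562
```

```bash
python3 steer.py '0 -0.05 0 0.013 -0.0015 -0.002 0;0 -0.05 0 0.013 -0.0015 -0.003 0;0 -0.05 0 0.013 -0.0015 -0.003 0;0 -0.05 0 0.013 -0.0015 -0.004 0'
python3 - <<'E'
from kin2 import *
for t,l in((110,.09),(118,.085)):
    R,p,z=gpour(120,0,t,l); plan(R,p)
E
```

```text
time: 10.32
position: [0.6414, -0.2044, 0.2658]
eef_rot: [0.436, 0.753, -0.243, 0.429]
force: [0.5, -0.4, -1.4]
opening: 0.0168
gripper_force: 89.2
t 10.325 j [-0.07  0.18 -0.62  0.01 -0.78  0.65] pos [ 0.6414 -0.2044  0.2658]
rotvec [ 0.0058 -0.1028 -0.0056] rows 0.5487338842946557 | trans first [ 0.0231  0.0037 -0.004 ] | trans after [ 0.0225  0.0038 -0.0064] rows 0.379074275579816
t 10.325 j [-0.07  0.18 -0.62  0.01 -0.78  0.65] pos [ 0.6414 -0.2044  0.2658]
rotvec [ 0.0055 -0.2425 -0.006 ] rows 1.2904528174978493 | trans first [ 0.0514  0.0036 -0.0116] | trans after [ 0.0471  0.0038 -0.0236] rows 0.8449147242195711
```

```bash
python3 steer.py '0 -0.06 0 0.012 0.001 -0.003 0;0 -0.06 0 0.012 0.001 -0.004 0;0 -0.06 0 0.012 0.001 -0.005 0;0 -0.06 0 0.012 0.001 -0.006 0;0 0 0 0 0 0 0'; python3 steer.py '0 0 0 0 0 0 0;0 0 0 0 0 0 0;0 0 0 0 0 0 0;0 0 0 0 0 0 0'
python3 - <<'E'
from kin2 import *
from station import bot, eyes, job, sensors; import cv2
R,p,z=gpour(120,0,118,.085); plan(R,p)
a=eyes.capture("scene")["img"][55:235,220:420]; b=eyes.capture("top")["img"][100:280,290:450]
cv2.imwrite("pics/c5.png",cv2.resize(np.hstack([a,b]),None,fx=2.2,fy=2.2,interpolation=2))
E
```

```text
time: 10.95
position: [0.6251, -0.1695, 0.2268]
eef_rot: [0.403, 0.698, -0.294, 0.513]
force: [-0.1, -0.2, -2.4]
opening: 0.0168
gripper_force: 89.2
time: 11.45
position: [0.6251, -0.17, 0.2285]
eef_rot: [0.404, 0.697, -0.294, 0.514]
force: [-0.6, 0.4, -1.4]
opening: 0.0163
gripper_force: 89.2
t 11.45 j [ 0.05  0.33 -0.88 -0.61 -1.01  0.53] pos [ 0.6251 -0.17    0.2285]
rotvec [ 0.002  -0.0054 -0.0051] rows 0.04109240100757198 | trans first [0.0003 0.0007 0.0018] | trans after [0.0003 0.0007 0.0018] rows 0.03161262532293175
```

View pics/c5.png

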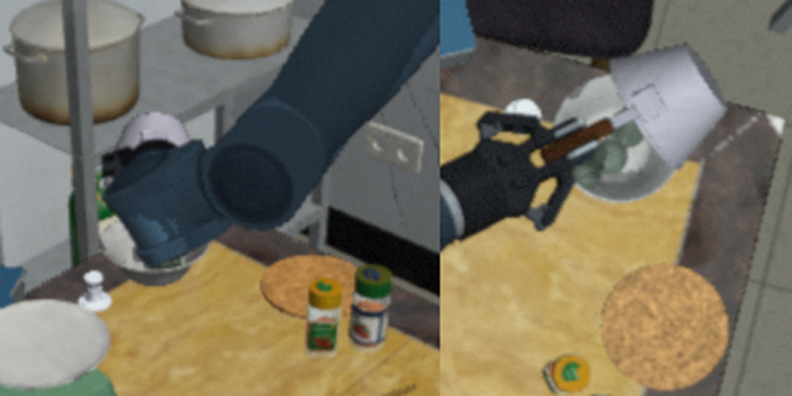

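```bash
cat >> kin2.py <<'E'
Rd0=Ro.from_rotvec([0,0,yaw]); Rt0=Ro.from_quat([.7,.604,.289,-.249]); pt0=np.array([.4886,-.2232,.1135])
cork=np.array([.447,-.2967,.008])
def dippose(yawd,D,t=0): # tool pose for dipper foot at D, tilted t deg toward own x
    y=np.radians(yawd); ax=np.array([-np.sin(y),np.cos(y),0]); Rd=Ro.from_rotvec(np.radians(t)*ax)*Ro.from_rotvec([0,0,y])
    return Rd*Rd0.inv()*Rt0, D+(Rd*Rd0.inv()).apply(pt0-dip)
E
python3 - <<'E'
from kin2 import *
from station import bot, eyes, job, sensors
for y in range(0,200,10):
    o=[]
    for h in(0,.1):
        R,p=dippose(y,cork+h*up); b=None
        for s in([-.9,.8,.3,1.7,.5,.6],[-.3,.3,0,1.2,-.5,.5],[-.8,.3,.3,1.5,0,-.5]):
            j,e=IK(R,p,s)
            if b is None or e<b[0]-1e-3: b=(e,j)
        o+=[p.round(3),b[1].round(2),round(b[0],3)]
    if max(o[2],o[5])<.01: print(y,*o)
s=sensors.read_state(); R=Ro.from_quat(s["eef_rot"]); print("up in tool",R.inv().apply(up).round(3))
E
```

```text
0 [ 0.332 -0.297  0.122] [-1.42  0.06 -0.94  0.43  0.77  1.78] 0.0 [ 0.332 -0.297  0.222] [-1.42 -0.1  -0.76  0.76  0.77  1.78] 0.0
10 [ 0.334 -0.317  0.122] [-1.43  0.2  -0.75  0.65  0.78  1.52] 0.0 [ 0.334 -0.317  0.222] [-1.43  0.07 -0.6   0.94  0.78  1.52] 0.0
20 [ 0.339 -0.337  0.122] [-1.41  0.33 -0.56  0.86  0.76  1.3 ] 0.0 [ 0.339 -0.337  0.222] [-1.41  0.22 -0.42  1.12  0.76  1.3 ] 0.0
30 [ 0.347 -0.355  0.122] [-1.38  0.46 -0.37  1.05  0.73  1.12] 0.0 [ 0.347 -0.355  0.222] [-1.38  0.36 -0.24  1.29  0.73  1.12] 0.0
40 [ 0.359 -0.371  0.122] [-1.33  0.58 -0.17  1.24  0.68  0.96] 0.0 [ 0.359 -0.371  0.222] [-1.33  0.49 -0.04  1.46  0.68  0.96] 0.0
50 [ 0.373 -0.385  0.122] [-1.28  0.7   0.03  1.41  0.63  0.82] 0.0 [ 0.373 -0.385  0.222] [-1.28  0.62  0.16  1.62  0.63  0.82] 0.0
60 [ 0.39  -0.397  0.122] [-1.23  0.81  0.25  1.58  0.57  0.7 ] 0.0 [ 0.39  -0.397  0.222] [-1.23  0.75  0.39  1.78  0.57  0.7 ] 0.0
70 [ 0.408 -0.405  0.122] [-1.17  0.93  0.47  1.74  0.5   0.59] 0.0 [ 0.408 -0.405  0.222] [-1.17  0.88  0.64  1.95  0.5   0.59] 0.0
up in tool [-0.955  0.005 -0.298]
```

```bash
python3 steer.py '0 0 0 -0.02 0 -0.006 0;0 0 0 -0.03 0 -0.01 0;0 0 0 -0.03 0 -0.01 0;0 0 0 -0.03 0 -0.01 0;0 0.1 0 0 0 0 0'; python3 steer.py '0 0.17 0 0 0 0 0;0 0.17 0 0 0 0 0;0 0.17 0 0 0 0 0;0 0.17 0 0 0 0 0;0 0.17 0 0 0 0 0'; python3 steer.py '0 0.17 0 0 0 0 0;0 0.15 0 0 0 0 0;0 0 0 0 0 0 0'
python3 - <<'E'
from kin2 import *
R,p=dippose(50,cork+.1*up,45); print(p); plan(R,p); plan(R,[.5,-.26,.34])
E
```

```text
time: 12.18
position: [0.6234, -0.168, 0.3441]
eef_rot: [0.418, 0.722, -0.272, 0.479]
force: [-0.2, 0.7, -1.5]
opening: 0.0171
gripper_force: 89.1
time: 12.8
position: [0.6259, -0.1688, 0.3443]
eef_rot: [0.491, 0.853, -0.085, 0.153]
force: [1.1, 0.3, -2.6]
opening: 0.0171
gripper_force: 88.9
time: 13.18
position: [0.6272, -0.1722, 0.3394]
eef_rot: [0.5, 0.866, -0.008, 0.015]
force: [-0.0, -0.2, -1.9]
opening: 0.0166
gripper_force: 89.0
[ 0.44660691 -0.29801835  0.26977582]
t 13.175 j [-0.36  0.55  0.63  1.62 -0.02  0.69] pos [ 0.6272 -0.1722  0.3394]
rotvec [0.0236 0.0276 1.2204] rows 6.494423697275827 | trans first [-0.0162 -0.2193  0.0701] | trans after [-0.2122 -0.0577  0.0702] rows 3.6931083945058765
t 13.175 j [-0.36  0.55  0.63  1.62 -0.02  0.69] pos [ 0.6272 -0.1722  0.3394]
rotvec [0.0236 0.0276 1.2204] rows 6.494423697275827 | trans first [-0.0124 -0.154  -0.0003] | trans after [-0.149  -0.0412 -0.0002] rows 2.4726796530420567
```

```bash
python3 steer.py '0 0 0 -0.004 -0.055 0 0;0 0 0 -0.004 -0.055 0 0;0 0 0 -0.004 -0.055 0 0;0 0 0 -0.004 -0.055 0 0;0.003 0.004 0.174 0 0 0 0'; python3 steer.py '0.003 0.004 0.174 0 0 0 0;0.003 0.004 0.174 0 0 0 0;0.003 0.004 0.174 0 0 0 0;0.003 0.004 0.174 0 0 0 0;0.003 0.004 0.174 0 0 0 0'; python3 steer.py '0.003 0.004 0.176 0 0 0 0;0 0 0 0 0 0 0;0 0 0 0 0 0 0'
python3 - <<'E'
from kin2 import *
from station import bot, eyes, job, sensors; import cv2
R,p=dippose(50,cork+.1*up,0); print(p); plan(R,p)
c=eyes.capture("top"); a=c["img"][100:280,280:460]; b=eyes.capture("scene")["img"][100:280,220:400]
cv2.imwrite("pics/c6.png",cv2.resize(np.hstack([a,b]),None,fx=2.2,fy=2.2,interpolation=2))
E
```

```text
time: 13.8
position: [0.4404, -0.2943, 0.3435]
eef_rot: [0.575, 0.818, -0.008, 0.017]
force: [0.1, -0.2, -3.2]
opening: 0.0165
gripper_force: 89.7
time: 14.42
position: [0.4434, -0.2925, 0.343]
eef_rot: [0.865, 0.501, 0.0, 0.006]
force: [0.8, 0.1, -2.4]
opening: 0.0167
gripper_force: 89.6
time: 14.8
position: [0.4434, -0.2928, 0.3429]
eef_rot: [0.904, 0.426, 0.002, 0.002]
force: [-0.8, -0.5, -0.7]
opening: 0.017
gripper_force: 89.6
[ 0.37331435 -0.38536502  0.2215    ]
t 14.8 j [-0.7   0.28  0.23  1.52  0.    1.56] pos [ 0.4434 -0.2928  0.3429]
rotvec [0.002  0.7818 0.009 ] rows 4.158712667369489 | trans first [-0.1162  0.0041  0.1213] | trans after [-0.1679  0.0056  0.0043] rows 2.6885017207932105
```

View pics/c6.png

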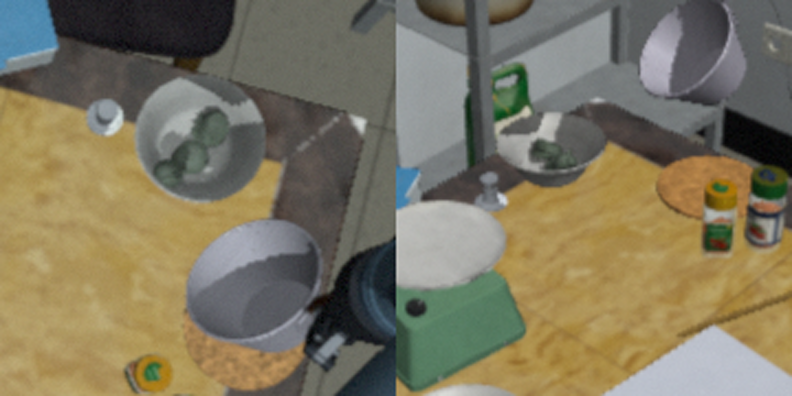

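The top view shows all three cakes in the empty bowl and the dipper empty. Next I bring it upright above the cork.

```bash
python3 steer.py '0 0.156 0 0 0 0 0;0 0.156 0 0 0 0 0;0 0.156 0 0 0 0 0;0 0.156 0 0 0 0 0;0 0.156 0 0 0 0 0'; python3 steer.py '0 0 0.009 -0.042 0.0014 0.001 0;0 0 0 -0.042 0.0014 0.001 0;0 0 0 -0.042 0.0014 0.001 0;0 0 0 -0.042 0.0014 0.001 0;0 0 0 0 0 0 0'; python3 steer.py '0 0 0 0 0 0 0;0 0 0 0 0 0 0'
python3 - <<'E'
from kin2 import *
from station import bot, eyes, job, sensors; import cv2
R,p=dippose(50,cork+.1*up,0); plan(R,p)
c=eyes.capture("top"); np.savez("pics/top7.npz",**{k:c[k] for k in("K","R","t")}); a=c["img"][180:280,320:440]
cc=eyes.capture("scene"); np.savez("pics/sc7.npz",**{k:cc[k] for k in("K","R","t")}); b=cc["img"][100:220,320:420]
cv2.imwrite("pics/c7.png",np.hstack([cv2.resize(a,(480,400),interpolation=2),cv2.resize(b,(320,384),interpolation=2)[:400] if 0 else cv2.copyMakeBorder(cv2.resize(b,(320,384),interpolation=2),0,16,0,0,0)]))
E
```

```text
time: 15.52
position: [0.4434, -0.2945, 0.3429]
eef_rot: [0.836, 0.394, 0.347, -0.159]
force: [0.4, 0.8, -2.2]
opening: 0.0168
gripper_force: 89.5
time: 16.15
position: [0.3715, -0.3873, 0.2184]
eef_rot: [0.839, 0.389, 0.344, -0.163]
force: [-0.5, 0.3, -0.6]
opening: 0.0169
gripper_force: 89.5
time: 16.4
position: [0.3737, -0.386, 0.2225]
eef_rot: [0.838, 0.391, 0.345, -0.161]
force: [0.7, -1.4, -1.4]
opening: 0.0166
gripper_force: 89.5
t 16.4 j [-1.28  0.61  0.16  1.62  0.63  0.83] pos [ 0.3737 -0.386   0.2225]
rotvec [ 0.      0.0022 -0.0016] rows 0.014396422678678732 | trans first [-0.0005 -0.0007  0.0009] | trans after [-0.0005 -0.0007  0.0009] rows 0.019597450622555967
```

View pics/c7.png

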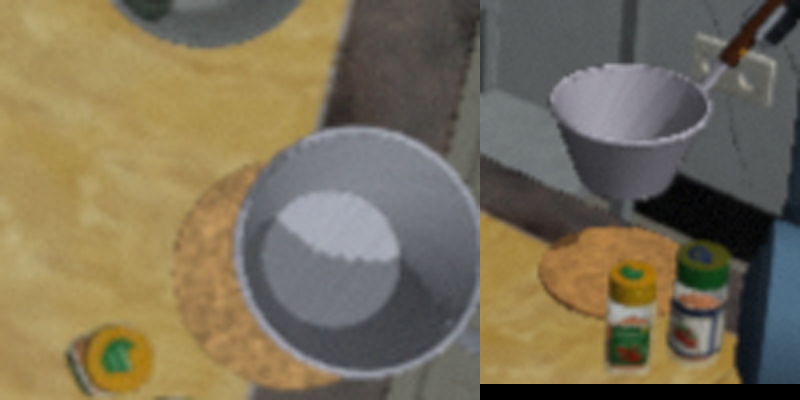

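Run:
```python
from kin2 import *
f="pics/top7.npz"
print(cork, ray(f,410.2,243,.184).round(4), ray(f,402.5,244.75,.114).round(4))
```

```text
[ 0.447  -0.2967  0.008 ] [ 0.4494 -0.2977  0.184 ] [ 0.45   -0.2974  0.114 ]
```

The rim and floor circles sit within 3 mm of the cork centre and agree with each other, so the dipper is upright and centred. Lowering now.

```bash
python3 steer.py '0 0 0 -0.02 0 0.02 0;0 0 0 -0.02 0 0.02 0;0 0 0 -0.014 0 0.014 0;0 0 0 -0.007 0 0.007 0;0 0 0 0 0 0 0'; python3 steer.py '0 0 0 -0.003 0 0.003 0;0 0 0 -0.001 0 0.001 0;0 0 0 0 0 0 0'; python3 steer.py '0 0 0 -0.001 0 0.001 0;0 0 0 0 0 0 0'
```

```text
time: 17.12
position: [0.3728, -0.386, 0.1352]
eef_rot: [0.838, 0.39, 0.345, -0.162]
force: [0.3, 1.3, -2.1]
opening: 0.0168
gripper_force: 89.6
time: 17.5
position: [0.3727, -0.3865, 0.1297]
eef_rot: [0.838, 0.39, 0.345, -0.162]
force: [-0.6, -0.0, -1.4]
opening: 0.0165
gripper_force: 89.6
time: 17.75
position: [0.3726, -0.3863, 0.128]
eef_rot: [0.838, 0.39, 0.345, -0.162]
force: [0.0, -0.6, -1.8]
opening: 0.0167
gripper_force: 89.6
```

```bash
python3 steer.py '0 0 0 -0.001 0 0.001 0;0 0 0 0 0 0 0'; python3 steer.py '0 0 0 -0.001 0 0.001 0;0 0 0 0 0 0 0'
```

```text
time: 18.0
position: [0.3726, -0.3862, 0.1265]
eef_rot: [0.838, 0.39, 0.345, -0.162]
force: [0.4, 0.2, -2.3]
opening: 0.0168
gripper_force: 89.6
time: 18.25
position: [0.3726, -0.3862, 0.1251]
eef_rot: [0.838, 0.39, 0.345, -0.162]
force: [-0.1, -0.5, -0.8]
opening: 0.0169
gripper_force: 89.6
```

```bash
python3 steer.py '0 0 0 -0.001 0 0.001 0;0 0 0 0 0 0 0'; python3 steer.py '0 0 0 -0.001 0 0.001 0;0 0 0 0 0 0 0';python3 steer.py '0 0 0 -0.0005 0 0.0005 0;0 0 0 0 0 0 0'
```

```text
time: 18.5
position: [0.3726, -0.3862, 0.1237]
eef_rot: [0.838, 0.39, 0.345, -0.162]
force: [-0.2, 0.2, -1.7]
opening: 0.0166
gripper_force: 89.6
time: 18.75
position: [0.3726, -0.3863, 0.1222]
eef_rot: [0.838, 0.39, 0.345, -0.162]
force: [0.0, 0.5, -1.0]
opening: 0.0168
gripper_force: 89.6
time: 19.0
position: [0.3727, -0.3863, 0.1218]
eef_rot: [0.838, 0.39, 0.345, -0.162]
force: [0.5, 0.2, -1.1]
opening: 0.017
gripper_force: 89.9
```

```bash
python3 steer.py '0 0 0 -0.0005 0 0.0005 0;0 0 0 0 0 0 0'; python3 steer.py '0 0 0 -0.0005 0 0.0005 0;0 0 0 0 0 0 0';python3 steer.py '0 0 0 0 0 0 0;0 0 0 0 0 0 0'
```

```text
time: 19.25
position: [0.3726, -0.3865, 0.1215]
eef_rot: [0.838, 0.39, 0.345, -0.162]
force: [-2.7, -0.9, 3.2]
opening: 0.0164
gripper_force: 90.3
time: 19.5
position: [0.3726, -0.3866, 0.1213]
eef_rot: [0.839, 0.389, 0.345, -0.162]
force: [-4.5, -1.4, 7.0]
opening: 0.0166
gripper_force: 90.9
time: 19.75
position: [0.3726, -0.3867, 0.1213]
eef_rot: [0.839, 0.389, 0.345, -0.162]
force: [-3.8, -2.4, 7.5]
opening: 0.0165
gripper_force: 90.9
```

Contact made with about 9 N, so I'm releasing and retreating along the tool axis.

```bash
python3 steer.py '0 0 0 0.0004 0 -0.0004 0;0 0 0 0 0 0 0.03;0 0 0 0 0 0 0.06;0 0 0 0 0 0 0.08;0 0 0 0 0 0 0.08' 20; python3 steer.py '0 0 0 0 0 0 0.08;0 0 0 0 0 -0.03 0.08;0 0 0 0 0 -0.04 0.08;0 0 0 0 0 -0.04 0.08;0 0 0 0.02 0 -0.03 0.08'; python3 steer.py '0 0 0 0 0 0 0.08;0 0 0 0 0 0 0.08;0 0 0 0 0 0 0.08;0 0 0 0 0 0 0.08'
python3 - <<'E'
from station import bot, eyes, job, sensors; import cv2,numpy as np
c=eyes.capture("top"); a=c["img"][120:290,300:440]; b=eyes.capture("scene")["img"][100:270,250:420]
cv2.imwrite("pics/c8.png",cv2.resize(np.hstack([a,b]),None,fx=2.5,fy=2.5,interpolation=2))
E
```

```text
time: 20.38
position: [0.3726, -0.3862, 0.1207]
eef_rot: [0.838, 0.39, 0.345, -0.162]
force: [0.1, -0.4, 0.5]
opening: 0.08
gripper_force: 0.0
time: 21.0
position: [0.3173, -0.4522, 0.2344]
eef_rot: [0.839, 0.389, 0.345, -0.162]
force: [0.2, 0.2, 0.4]
opening: 0.08
gripper_force: 0.0
time: 21.5
position: [0.3186, -0.4504, 0.2335]
eef_rot: [0.838, 0.39, 0.345, -0.163]
force: [-0.2, -0.5, -0.1]
opening: 0.0798
gripper_force: 0.0
```

View pics/c8.png

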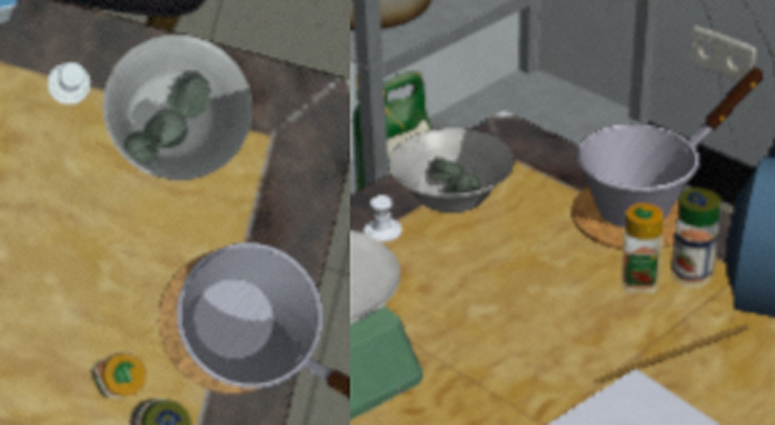

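The view shows the dipper standing on the cork and the three cakes in the bowl. The lowest one sits up the wall, so I'll measure its position numerically.

Run:
```python
from h import *; from station import bot, eyes, job, sensors; import cv2
c=eyes.capture("top"); np.savez("pics/t9.npz",**{k:c[k] for k in("K","R","t")})
im=c["img"].astype(int); s=im[128:195,338:404]
b,g,r_=s[...,0],s[...,1],s[...,2]
m=((g-r_)>8)&((g-b)>-30)
for row in range(14,60): print(row+128,''.join('#' if m[row,k] else ('.' if s[row,k].sum()>330 else ',') for k in range(66)))
print(proj("pics/t9.npz",[.6645,-.2368,.05]),proj("pics/t9.npz",[.6645,-.2368,.02]))
```

```text
142 ,,,,,,,,,,,...........................................,,,,,,,,,,,,
143 ,,,,,,,,,,.............................................,,,,,,,,,,,
144 ,,,,,,,,,...............................................,,,,,,,,,,
145 ,,,,,,,,,................................................,,,,,,,,,
146 ,,,,,,,,.................................................,,,,,,,,,
147 ,,,,,,,..................#................................,,,,,,,,
148 ,,,,,,,.............................,,,,,..................,,,,,,,
149 ,,,,,,,............................,,,,,,,.................,,,,,,,
150 ,,,,,,............................,,,,,,,,,.................,,,,,,
151 ,,,,,............................,,#,,#####,................,,,,,,
152 ,,,,,......................#....,,,,,#####,,,................,,,,,
153 ,,,,............................,##,########,................,,,,,
154 ,,,,...........................,,,#,##########...............,,,,,
155 ,,,,..........................,#,,,##########,...............,,,,,
156 ..............................,###############,.........,,,,,,,,,,
157 ..............................,
[... 1521 characters left out ...]
.....
179 ...........,,#,#########,,,,,,,,,....,,,,,,,,,,,,,,,,,,,,,........
180 ............,,########,#,,......,,.,,,,,,,,,,,,,,,,,,,,,,.........
181 .............,,##########,,,...,,,,,,,,,,,,,,,,,,,,,,,,,..........
182 ..............,#########,,,,,,,,,,,,,,,,,,,,,,,,,,,,,,,...........
183 ...............,#######,,,,,,,,,,,,,,,,,,,,,,,,,,,,,,,............
184 ................,####,,,,,,,,,,,,,,,,,,,,,,,,,,,,,,,,.............
185 .................,,,,,,,,,,,,,,,,,,,,,,,,,,,,,,,,,,,..............
186 ...................,,,,,,,,,,,,,,,,,,,,,,,,,,,,,,,,...............
187 .....................,,,,,,,,,,,,,,,,,,,,,,,,,,,,.................
[371.30790215 162.51800512] [369.24446426 165.10619647]
```

The outermost visible edge of the wall-side cake is about 64 mm from the bowl axis, so its origin is inside the 70 mm limit. The bowl hasn't moved, so I'm handing in.

```bash
python3 -c "
from station import bot, eyes, job, sensors
print(job.sign_off())"
```

```text
the job is handed in; nothing more can be done
None
```

I handed in the job at about 22 s on the robot clock, with no verdict printed: all three rice cakes are in the previously empty bowl, and the emptied dipper stands released and upright on the cork mat, about 3 mm off centre (measured just above it before lowering). One cake rests up the bowl wall, with its outer edge about 64 mm from the axis against the 70 mm limit.

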